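# Cap the test cell and hold it in the light path

### The job

Set the shade cap squarely on the open top of the test cell in its nest, plug in and plate flat on the rim, and let go of it. Then lift the capped cell by its two frosted faces only, fingers never on the clear windows, and hold it upright in the light path, centred between the two posts, a window squarely facing each and the round window marks level with the lenses. Finish while holding it still there in the air, cap on; do not touch the light-path fixture and leave the other parts on the bench alone.

Things in the scene. Friction and masses are not known exactly. Their poses are not given: they have to be found in the camera images.
- nest: fixed aluminium nest on the bench: flange 80 x 70 mm, 6 mm thick, and on it a rim up to 16 mm above the bench round a pocket 42 (x) by 34 (y) mm whose floor is 6 mm above the bench. Origin: centre of the underside, on the bench; z up. The cell stands in the pocket with 2 mm play all round
- cell: test cell in the nest: upright open-topped rectangular tube, 38 (x) by 30 (y) by 72 mm tall, walls 3 mm, about 120 g. The two whitish frosted faces look to its +y and -y, 38 mm wide, 30 mm apart, all four corner edges included: grip these. Clear see-through windows look to +x and -x. Mouth inside 32 (x) by 24 (y) mm. Origin: centre of the underside; z up
- windows: the two clear windows of the cell, part of it: 24 mm wide (y), 72 mm tall, flush with the frosted walls' edges at x = +19 and -19 mm; each has a round etched mark, 12 mm across, centred 24 mm above the cell's underside. The fingers must not touch them. Origin and axes are those of the cell
- cell_mark (a point): point on the cell's centre line level with the window marks, 24 mm above the cell's underside; axes of the cell
- cell_mouth (a point): centre of the cell's open top, 72 mm above its underside; axes of the cell
- cap: grey shade cap, about 30 g, lying plug down on the bench. From below: round-ended plug 10 mm high, tapering from 27 (x) by 19 (y) mm at its top to 19 by 11 mm at its foot; plate 36 by 25 by 5 mm, grip ridge 28 (x) by 12 (y) by 12 mm high; 27 mm in all. On the cell its x lies along the cell's x, either way round; 2.5 mm play all round once in. Origin: centre of the plug's underside; z up
- cap_seat (a point): centre of the underside of the cap's plate, 10 mm above the cap's origin; it comes to the cell's mouth centre when seated
- fixture: fixed light-path fixture: base 190 (x) by 70 (y) by 12 mm; black lamp post at its -x end, grey sensor post with a circuit board on its back at its +x end, each 30 by 44 mm, tops 110 mm above the bench. Their lenses (tubes 22 mm across) face each other 90 mm above the bench, 110 mm clear between. A thin red beam runs along x. Origin: centre of the underside, on the bench; z up
- beam_mid (a point): midpoint of the light path, 90 mm above the bench, on the fixture's centre line; axes of the fixture, x along the beam
- housing: bystander: round grey sensor housing, 50 mm across, 14 mm tall; origin at the centre of its underside
- module: bystander: green circuit module 40 x 34 x 12 mm on the robot's side; origin at the centre of its underside
- module2: bystander: green circuit module 40 x 34 x 12 mm on the far side; origin at the centre of its underside
- iface: bystander: black interface box 100 x 60 x 26 mm; origin at the centre of its underside
Mind the look-alikes: they are no part of the job. Leave any brown look-alike of the cap alone.

How it is judged (in metres and radians):
On the way:
1. the cap sits squarely on the cell, which still stands in its nest, and is let go (horizontal distance between cap_seat and cell_mouth below 0.0045 m and z of cap_seat in the frame of cell_mouth between -0.003 and 0.003 m and angle between the x axis of cap and the x axis of cell, either way round below 0.2 rad and angle between cap's own z axis and vertical below 0.15 rad and contact force between the fingers and cap below 0.05 N and z of cell_mark in the frame of nest below 0.034 m and horizontal distance between cell and nest below 0.006 m), for 0.3 s.
At the end, for the whole second after the job is handed in: Fingers hold the cell (over 1 N), at rest, nothing else carrying it; mark within 15 mm along the beam, 8 mm across and 8 mm in height of the beam's middle; within 0.15 rad of square, 0.12 rad of upright; untouched cap within 4.5 mm of centre, 3 mm of flush, 0.2 rad of square (horizontal distance between cap_seat and cell_mouth below 0.0045 m and z of cap_seat in the frame of cell_mouth between -0.003 and 0.003 m and angle between the x axis of cap and the x axis of cell, either way round below 0.2 rad and angle between cap's own z axis and vertical below 0.15 rad and contact force between the fingers and cap below 0.05 N and x of cell_mark in the frame of beam_mid between -0.015 and 0.015 m and y of cell_mark in the frame of beam_mid between -0.008 and 0.008 m and z of cell_mark in the frame of beam_mid between -0.008 and 0.008 m and angle between the x axis of cell and the x axis of fixture, either way round below 0.15 rad and angle between cell's own z axis and vertical below 0.12 rad and contact force between the fingers and cell above 1 N and contact force between cell and fixture below 0.05 N and contact force between cell and nest below 0.05 N and linear speed of cell below 0.02 m/s); the arm keeps its last pose, push and grip.
It fails at once if the fingers touch a clear window (contact force between the fingers and windows above 0.5 N).
It fails at once if the light-path fixture is touched (contact force between anything else and fixture above 1 N).
It fails at once if the housing, a module or the interface box is pushed out of its place (distance of any of housing, module, module2, iface from where it was at the start of the episode above 0.02 m).
It also fails if it takes over 64 s, if anything falls off the work surface, if the arm or the gripper's body presses on something with over 40 N, if the wrist force passes 120 N, or if a joint passes its speed limit or range.

### The arm

A 6-joint arm with a two-finger parallel gripper is mounted at the origin on the work surface. World frame = base frame: x ahead of the robot, y to its left, z up, the work surface at z = 0. Lengths are in m, angles in degrees, forces in N, time in s.
With the tool pointing down it reaches from about 0.4 to 0.825 m from the base axis. Payload 7 kg.
Tool frame: the origin (TCP) lies on the front face of the gripper's body, between the roots of the fingers; the fingertips stand 66 mm ahead of it and the grasp point (between the pads) lies 47 mm ahead of it; z points along the fingers, y is the line along which they close (so a half turn about z gives the same grasp; the last joint's range is limited). The gripper opens to 88 mm and grips with 3 to 60 N. Pads are 19 mm wide; open, the fingers measure 130 mm over their backs; the gripper's body (78 mm by 193 mm) begins 47 mm behind the grasp point.
Start: joints at [91.736, 20.546, 0.682, 0, -70.136, -16.507], TCP at [0.172, 0.653, 0.292] pointing down, gripper open.
Joint ranges: [-176.03, 176.03], [-82.01, 121.73], [-58.28, 71.71], [-173.87, 95.51], [-174.79, -0.11], [-173.66, 173.66]. Speed limits (degrees/s): [136.94, 136.94, 172.46, 180, 180, 180].

### API

Orientations are given as [roll, pitch, yaw] about the fixed x, y, z axes, in that order (R = Rz(yaw) Ry(pitch) Rx(roll)).
In Python, from plant import ctrl gives the robot as it stands.
- The arm moves only by the tool send_rows, never from a script. Its argument "deltas" is a list of rows, each a list of 2 entries, a list of its own where there are three numbers: the shift along the tool's x, y, z each as a share of 800 mm, from -1 to 1, then the turn about the tool's z as a share of 90 degrees, from -1 to 1. A call has exactly 5 rows; each row is the pose to reach, as a shift and turn from the pose commanded when the call began, along the tool's axes at that moment; what a row does not reach only later rows make up. A row lasts 1/12 s, in which the tool goes at most 41.7 mm and 7.16 degrees, less where a joint would pass 70% of its speed; a pose out of reach is approached as far as the arm can. A call with a number of a shift or a turn outside -1 to 1 is refused whole. A call with a gripper value outside its range is refused whole. "gripper" is the opening, from 0 (shut) to 1 (fully open), set as the call begins (left out, the last holds). The fingers move at their own pace and stop on an object; the grip force is fixed at half the most. Time passes only in rows, so rows that repeat a pose let the fingers close, or fill a call up. It gives the time, the measured TCP pose, the force, the opening and the grip force at its end, in the units of the state.
- ctrl.get_obs(): the state, without advancing time (a new reading comes with each control period).
- ctrl.snapshot(name): name is "side" or "top" or "wrist"; returns a dict with "color" (384x512x3 uint8, red, green, blue), "vertical_fov" (degrees; the focal length in pixels is half the picture's height over the tangent of half this angle, whatever the lens; pixels are square), "cx", "cy" (the principal point, pixels), "rvec" (rotation vector, rad) and "tvec" (3), from world to camera coordinates, as OpenCV has them. Camera axes: x right, y down, z forward; pixel columns grow to the right and rows downward; lengths in m; the calibration is good to about 2 mm. A picture is of the moment at which its call begins. There is no depth.
- ctrl.close_job(): hands the job in; it is judged then, once.
Trained networks look in a picture, given as the dict that the camera call returned (one of the last four; its "shot" number tells which), for a name from the list of things; names that differ only in an ending like _2 or _b are one class to them, and where a whole thing is asked for, a point or a joint stands for the part that bears it (a point fixed in the world has none). Each returns a list of dicts, best first, with "conf" (0 to 1); they miss things now and then, are a little off and sometimes report something else, mostly with a low value. They report only what shows in the picture. A call takes as long as a camera call. They do not tell look-alikes from the thing itself.
- ctrl.boxes_of(picture, thing): "xy" ([column, row] as shares, 0 to 1, of the picture: columns of its width, rows of its height, amid what is visible of it).
- ctrl.cut_out(picture, thing): "pixels" (384x512 bool, what is visible of it) and "xy" ([column, row] as shares, 0 to 1, of the picture: columns of its width, rows of its height, amid what is visible of it).
The state is a dict: "clock": time; "joint_pos": joint angles; "qvel": joint speeds; "tau": joint torques, N m; "tool_pos": TCP position; "orientation": TCP orientation; "force": force on the tool from outside, world axes, zero at the start; "moment": the same for the moment, N m; "opening": finger opening in m; "gripper_force": force on a finger pad.
Only numpy, scipy, OpenCV 4.12 (cv2) and the standard library are available. Lean on these libraries where they do the work, as an engineer would, in place of code of your own. Each camera call takes 0.05 s, during which the arm holds its last target. There are 200 camera calls.

## Working session

There is one attempt and no reset: what is moved stays moved. The work goes in short steps, Python scripts to look and compute and a tool call to move; the robot and the scene stay as the last step left them, time stands still between calls to the robot, and variables do not carry over. Pictures are saved under pics/ and viewed, at most 12 in all, crops included, and the job is handed in when it is done.

Besides the shell and the picture viewer there is one more tool, called after "Call:" in YAML: its name, and indented under it one key for each argument. send_rows: Moves the arm, as the interface text tells. Shift numbers are shares of 800 mm and turn numbers shares of 90 degrees, none past 1 either way. Its arguments: {"type":"object","properties":{"deltas":{"type":"array","items":{"type":"array"}},"gripper":{"type":"number"}},"required":["deltas"]}

```bash
mkdir -p pics; cat > h.py <<'E'
from plant import ctrl
import numpy as np, cv2
from scipy.spatial.transform import Rotation as Ro
def K(s):
    h,w=s["color"].shape[:2]; f=h/2/np.tan(np.radians(s["vertical_fov"])/2)
    return f,s["cx"],s["cy"]
def ray(s,uv,z):
    f,cx,cy=K(s); R=cv2.Rodrigues(np.array(s["rvec"],float))[0]; t=np.array(s["tvec"],float).ravel()
    d=R.T@np.array([(uv[0]-cx)/f,(uv[1]-cy)/f,1]); c=-R.T@t
    return c+d*(z-c[2])/d[2]
def proj(s,P):
    f,cx,cy=K(s); R=cv2.Rodrigues(np.array(s["rvec"],float))[0]; t=np.array(s["tvec"],float).ravel()
    p=np.atleast_2d(P)@R.T+t
    return np.c_[p[:,0]/p[:,2]*f+cx,p[:,1]/p[:,2]*f+cy]
def save(s,n,crop=None,k=1):
    im=s["color"][:,:,::-1]
    if crop: im=im[crop[1]:crop[3],crop[0]:crop[2]]
    cv2.imwrite("pics/"+n,cv2.resize(im,None,fx=k,fy=k,interpolation=cv2.INTER_CUBIC))
def pix(d): return np.array(d["xy"])*[512,384]
E
python3 - <<'E'
from h import *
S={n:ctrl.snapshot(n) for n in("top","side","wrist")}
for n in S:
    s=S[n]
    if n!='wrist': 
        for k in "nest cell cap fixture housing module iface".split():
            for d in ctrl.boxes_of(s,k)[:3]: print(n,k,pix(d).round(1),round(d["conf"],2),ray(s,pix(d),0.02).round(3))
im=np.vstack([S["top"]["color"],S["side"]["color"]])
cv2.imwrite("pics/a.png",cv2.resize(np.hstack([S["top"]["color"],S["side"]["color"]])[:,:,::-1],(800,300),interpolation=cv2.INTER_AREA))
save(S["top"],"top.png",k=1.5); print(ctrl.get_obs())
E
```

```text
top nest [368.7 180.8] 0.86 [ 0.568 -0.25   0.02 ]
top nest [260.8 186.2] 0.32 [ 0.557 -0.019  0.02 ]
top nest [383.2 179.4] 0.16 [ 0.571 -0.282  0.02 ]
top cell [381.6 175.7] 0.8 [ 0.579 -0.279  0.02 ]
top cap [260.2 215.9] 0.77 [ 0.493 -0.017  0.02 ]
top cap [247.2 147.8] 0.7 [0.641 0.01  0.02 ]
top cap [259.7 182.2] 0.63 [ 0.566 -0.016  0.02 ]
top housing [227.3 111.7] 0.97 [0.722 0.054 0.02 ]
top module [189.3 275.9] 0.51 [0.369 0.131 0.02 ]
top module [289.3 119.4] 0.49 [ 0.704 -0.082  0.02 ]
top module [367.6 181.9] 0.16 [ 0.565 -0.248  0.02 ]
top iface [299.6 285.2] 0.68 [ 0.349 -0.098  0.02 ]
top iface [114.7 205. ] 0.46 [0.518 0.292 0.02 ]
top iface [261.4 183.6] 0.45 [ 0.563 -0.02   0.02 ]
side nest [313. 315.] 0.97 [ 0.568 -0.291  0.02 ]
side cell [314.2 287.4] 0.86 [ 0.593 -0.233  0.02 ]
side cap [222.6 231.5] 0.77 [ 0.483 -0.031  0.02 ]
side cap [293.1 211. ] 0.55 [0.637 0.001 0.02 ]
side cap [257.3 222.2] 0.52 [ 0.555 -0.018  0.02 ]
side fixture [213.3 157.2] 0.95 [0.528 0.305 0.02 ]
side housing [322.7 196.1] 0.58 [0.717 0.041 0.02 ]
side module [154.  202.6] 0.78 [0.364 0.118 0.02 ]
side module [345.4 234.2] 0.66 [ 0.704 -0.106  0.02 ]
side iface [157.8 267.4] 0.81 [ 0.352 -0.109  0.02 ]
{'clock': 0.85, 'joint_pos': array([ 9.17345331e+01,  2.05457212e+01,  6.82614765e-01, -3.14665840e-04,
       -7.01374545e+01, -1.65069663e+01]), 'qvel': array([-0.0133731 ,  0.02732762,  0.05465361, -0.11719923,  0.04793467,
        0.03010507]), 'tau': array([ 4.43054387e-05, -5.82326174e+01,  2.93291724e+01,  7.00245515e+00,
        1.23789586e-02, -2.07107973e-05]), 'tool_pos': array([0.17212212, 0.652659  , 0.29217246]), 'orientation': array([ 1.79999378e+02,  1.24367653e-04, -1.47725401e+01]), 'force': array([-0.70949126, -0.64451148, -0.23095395]), 'moment': array([-0.03689465, -0.04558189,  0.00639336]), 'gripper_force': 0.0, 'opening': 0.08761780318185737}
```

View pics/top.png

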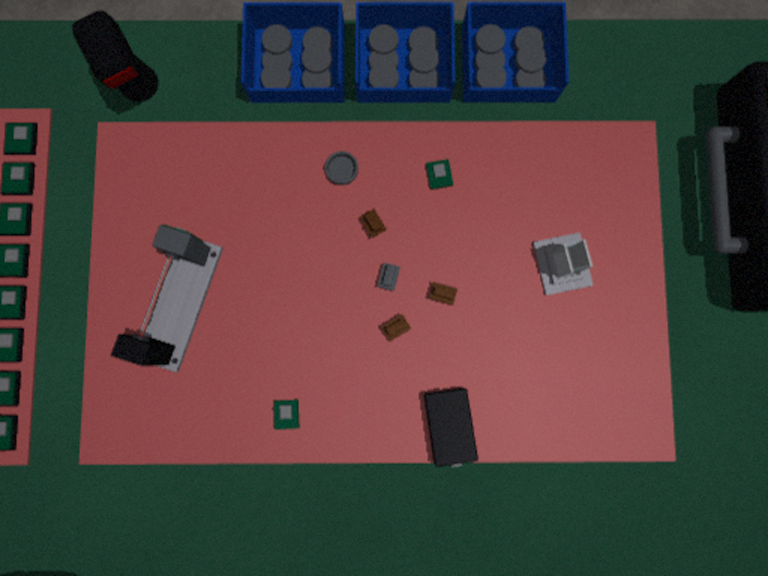

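View pics/a.png

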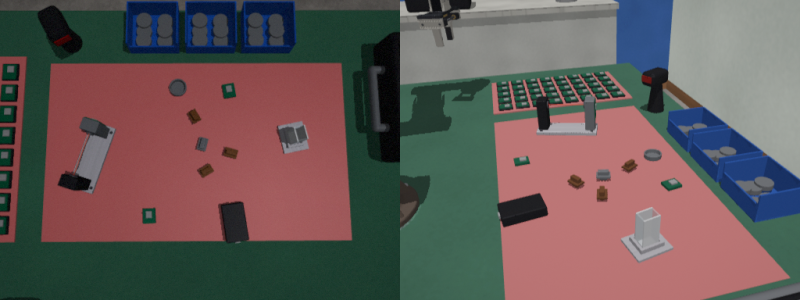

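The top picture shows the grey cap at about (259,184) full-size pixels. Brown look-alikes are at (248,149), (295,195) and (263,218). The grey one fits "grey shade cap". The nest and cell are at (376,176), and the fixture is at (115,205) with its long axis tilted. I'll confirm the cap in an enlarged crop.

```bash
python3 - <<'E'
from h import *
s=ctrl.snapshot("top"); im=s["color"][:,:,::-1]
def c(x0,y0,w,h,k): return cv2.resize(im[y0:y0+h,x0:x0+w],None,fx=k,fy=k,interpolation=cv2.INTER_CUBIC)
a=c(240,170,40,30,10); b=c(350,150,50,50,6)   # 400x300, 300x300
f=c(70,145,80,108,5) #400x540
out=np.zeros((600,800,3),np.uint8); out[:300,:400]=a; out[300:600,:300]=b; out[:540,400:]=f
cv2.imwrite("pics/b.png",out)
m=ctrl.cut_out(s,"nest")
for k in("cap","nest","cell"):
  for d in ctrl.cut_out(s,k)[:4]:
    p=d["pixels"]; r=cv2.minAreaRect(np.argwhere(p)[:,::-1].astype(np.float32)); print(k,pix(d),r,p.sum(),s["color"][p].mean(0))
c=-cv2.Rodrigues(np.array(s["rvec"]))[0].T@np.array(s["tvec"]);print(c,K(s))
E
```

```text
cap [262.0928 179.0976] ((258.5000305175781, 184.0), (11.70042610168457, 16.76007080078125), 18.434947967529297) 189 [69.60846561 69.04761905 73.43386243]
cap [296.4992 283.2   ] ((299.90252685546875, 285.5155944824219), (51.62339782714844, 29.583723068237305), 80.90972137451172) 1476 [34.50067751 34.19173442 37.08672087]
cap [292.9152 195.3024] ((295.0500183105469, 195.34999084472656), (17.39252471923828, 11.384199142456055), 18.43494987487793) 189 [77.56613757 47.75132275 29.87301587]
cap [248.5248 149.1072] ((247.9000244140625, 148.80001831054688), (17.441329956054688, 12.521980285644531), 63.43495178222656) 210 [70.92857143 40.58571429 24.54761905]
nest [368.2816 182.208 ] ((374.8529052734375, 175.58824157714844), (37.52897262573242, 33.73269271850586), 77.47119140625) 783 [109.65389527 105.52618135 111.56577267]
cell [380.0064 173.184 ] ((380.3235778808594, 172.29412841796875), (21.100597381591797, 24.73863410949707), 75.96376037597656) 491 [83.98778004 85.39714868 87.50712831]
[ 0.44481895 -0.00819782  0.90225591] (np.float64(415.32051472927185), 257.68908538331766, 187.0412262334686)
```

View pics/b.png

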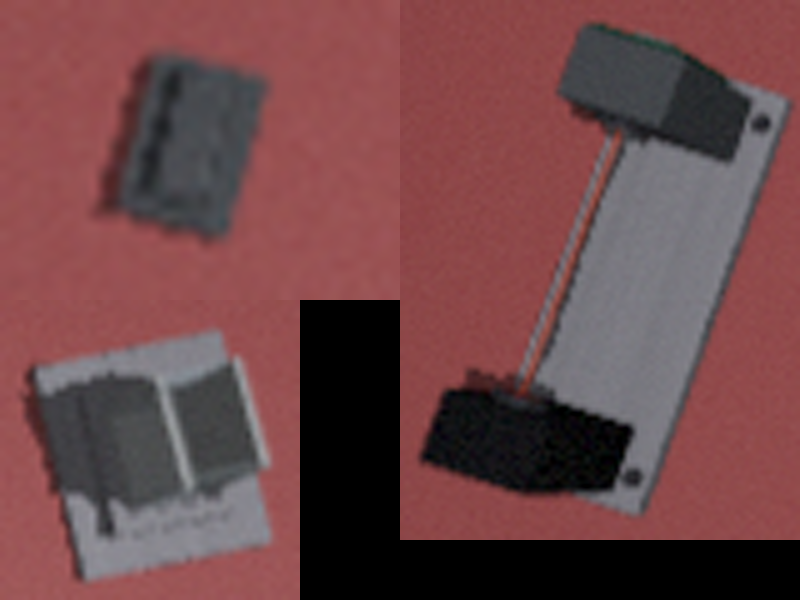

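The crop at (259,184) confirms the grey cap, with its ridge running along its long axis, about 11° clockwise from world x. The fixture's long axis is at about -20° and the nest's at about +13°, with the frosted walls facing ±y. I'm moving above the cap.

Call:
send_rows:
  deltas:
    - [[0.034,0.034,0],0]
    - [[0.068,0.068,0],0]
    - [[0.103,0.103,0],0]
    - [[0.137,0.137,0],0]
    - [[0.171,0.171,0],0]
  gripper: 1

```text
clock: 1.52
tool_pos: [0.2701, 0.4838, 0.2922]
orientation: [-180.0, -0.0, -14.7]
force: [1.0, 0.3, 0.2]
opening: 0.0876
gripper_force: 0.0
```

Call:
send_rows:
  deltas:
    - [[0.034,0.034,0],0]
    - [[0.068,0.068,0],0]
    - [[0.103,0.103,0],0]
    - [[0.137,0.137,0],0]
    - [[0.171,0.171,0],0]

```text
clock: 1.93
tool_pos: [0.3674, 0.3166, 0.2926]
orientation: [-179.9, -0.0, -14.7]
force: [1.4, 1.4, 0.4]
opening: 0.0875
gripper_force: 0.0
```

Call:
send_rows:
  deltas:
    - [[0.034,0.034,0],0]
    - [[0.068,0.068,0],0]
    - [[0.103,0.103,0],0]
    - [[0.137,0.137,0],0]
    - [[0.171,0.171,0],0]

```text
clock: 2.35
tool_pos: [0.4649, 0.1494, 0.2927]
orientation: [-179.9, -0.0, -14.8]
force: [0.9, 0.9, -0.1]
opening: 0.0877
gripper_force: 0.0
```

Call:
send_rows:
  deltas:
    - [[0.034,0.034,0],0]
    - [[0.068,0.068,0],0]
    - [[0.103,0.103,0],0]
    - [[0.137,0.137,0],0]
    - [[0.171,0.171,0],0]

```text
clock: 2.77
tool_pos: [0.5624, -0.0179, 0.2925]
orientation: [-180.0, -0.0, -14.8]
force: [1.3, 1.4, -0.2]
opening: 0.0877
gripper_force: 0.0
```

```bash
python3 - <<'E'
from h import *
o=ctrl.get_obs(); print(o["clock"],o["tool_pos"],o["orientation"])
s=ctrl.snapshot("wrist")
for d in ctrl.cut_out(s,"cap")[:4]:
    p=d["pixels"]; r=cv2.minAreaRect(np.argwhere(p)[:,::-1].astype(np.float32)); print(pix(d),round(d["conf"],2),r,p.sum(),s["color"][p].mean(0).round(),ray(s,r[0],0.015).round(4))
    print(np.array([ray(s,q,0.015)[:2] for q in cv2.boxPoints(r)]).round(4).tolist())
save(s,"w1.png",k=1.5)
t=ctrl.snapshot("top")
for n,L,z in(("nest",[(355.8,161.3),(386.3,155.3),(395,190.3),(364.2,196.7)],.006),("fix right edge",[(148,164.6),(118.4,247.8)],.012)):
    print(n,np.array([ray(t,q,z)[:2] for q in L]).round(4).tolist())
E
```

```text
2.7667 [ 0.56238164 -0.01792577  0.29245522] [-1.79981381e+02 -3.21162158e-02 -1.47694899e+01]
[318.0032 171.6864] 0.72 ((316.0, 170.5), (21.0, 30.0), 90.0) 607 [112.  74.  51.] [ 0.5372 -0.0922  0.015 ]
[[0.555, -0.0769], [0.5456, -0.1128], [0.5191, -0.1079], [0.5287, -0.0713]]
[252.6208 163.6992] 0.71 ((251.5, 167.0), (28.0, 19.0), 90.0) 574 [95. 94. 97.] [ 0.5621 -0.0155  0.015 ]
[[0.5821, -0.0087], [0.5761, -0.0312], [0.5416, -0.0224], [0.5478, 0.0008]]
[217.9072 108.7872] 0.61 ((215.25003051757812, 108.75000762939453), (32.526912689208984, 21.920310974121094), 45.0) 709 [109.  70.  46.] [0.6406 0.0078 0.015 ]
[[0.6504, 0.0284], [0.6622, 0.0058], [0.6307, -0.0129], [0.6182, 0.01]]
[271.9744 220.4928] 0.59 ((273.0000305175781, 217.50003051757812), (20.50609588623047, 27.577163696289062), 45.0) 555 [99. 62. 41.] [ 0.4896 -0.0254  0.015 ]
[[0.4919, -0.0029], [0.5117, -0.034], [0.4874, -0.0477], [0.4667, -0.0164]]
nest [[0.6129, -0.2276], [0.626, -0.2951], [0.5485, -0.3107], [0.5348, -0.2432]]
fix right edge [[0.6062, 0.2261], [0.4276, 0.2837]]
```

View pics/w1.png

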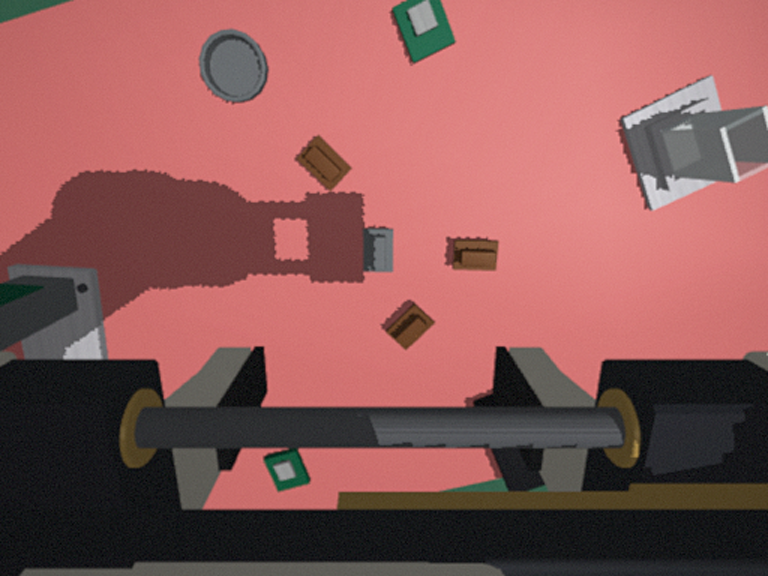

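The wrist view shows the grey cap at (378,249) in the enlarged picture, its long axis along tool x, so no turn is needed. I'm descending and taking one closer look.

Call:
send_rows:
  deltas:
    - [[0,-0.003,0.045],0]
    - [[0,-0.003,0.09],0]
    - [[0,-0.003,0.135],0]
    - [[0,-0.003,0.175],0]
    - [[0,-0.003,0.175],0]

```text
clock: 3.33
tool_pos: [0.5583, -0.0135, 0.1464]
orientation: [179.8, 0.5, -14.8]
force: [-1.4, -0.4, -1.0]
opening: 0.0874
gripper_force: 0.0
```

```bash
python3 - <<'E'
from h import *
o=ctrl.get_obs(); print(o["clock"],o["tool_pos"],o["orientation"])
s=ctrl.snapshot("wrist")
for d in ctrl.cut_out(s,"cap")[:3]:
    p=d["pixels"]; r=cv2.minAreaRect(np.argwhere(p)[:,::-1].astype(np.float32)); print(pix(d),round(d["conf"],2),r,p.sum(),s["color"][p].mean(0).round(),ray(s,r[0],0.015).round(4))
    print(np.array([ray(s,q,0.015)[:2] for q in cv2.boxPoints(r)]).round(4).tolist())
save(s,"w2.png",k=1.5)
E
```

```text
3.3333 [ 0.55834024 -0.01351444  0.14643715] [179.76763973   0.51648147 -14.79180827]
[357.12  204.096] 0.93 ((357.1673278808594, 203.14584350585938), (49.69449234008789, 31.70327377319336), 1.7899105548858643) 1528 [108.  70.  46.] [ 0.5385 -0.0927  0.015 ]
[[0.531, -0.0712], [0.5568, -0.0767], [0.5457, -0.1135], [0.5195, -0.1093]]
[254.6176 195.9168] 0.66 ((253.5, 198.0), (46.0, 33.0), 90.0) 1484 [72. 73. 75.] [ 0.5635 -0.0153  0.015 ]
[[0.5845, -0.008], [0.5781, -0.0322], [0.5414, -0.0231], [0.5482, 0.0023]]
[292.5056 264.6912] 0.65 ((291.0, 261.0), (38.0, 18.0), -0.0) 407 [88. 56. 33.] [ 0.5018 -0.0314  0.015 ]
[[0.4975, -0.0141], [0.514, -0.0181], [0.5059, -0.0484], [0.4892, -0.045]]
```

View pics/w2.png

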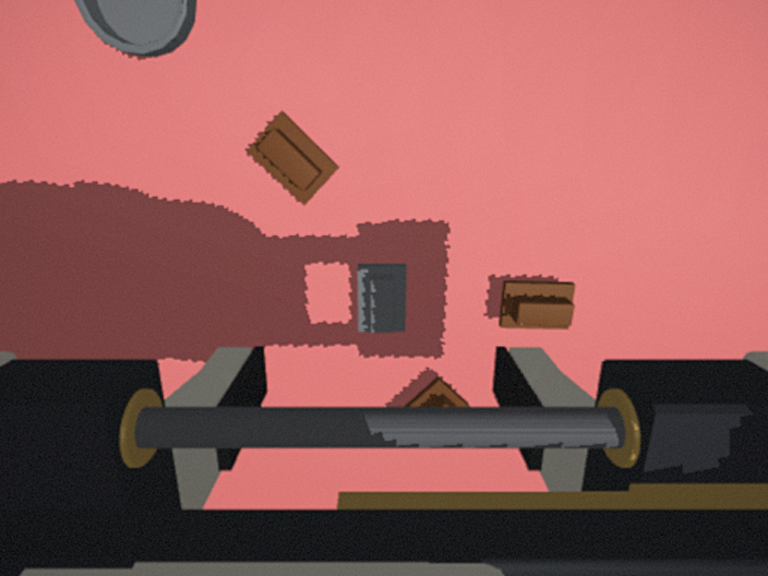

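The grey cap shows at (382,298), centred between the fingers. The brown one at (537,303) would be under the right finger at full opening, so I'll half-close before descending.

Call:
send_rows:
  deltas:
    - [[0.002,0.002,0.01],0]
    - [[0.002,0.002,0.02],0]
    - [[0.002,0.002,0.03],0]
    - [[0.002,0.002,0.03],0]
    - [[0.002,0.002,0.03],0]
  gripper: 0.5

```text
clock: 3.85
tool_pos: [0.5634, -0.0157, 0.1282]
orientation: [180.0, 0.0, -14.8]
force: [-0.0, 0.0, 0.1]
opening: 0.0598
gripper_force: 0.0
```

Call:
send_rows:
  deltas:
    - [[0,0,0.02],0]
    - [[0,0,0.04],0]
    - [[0,0,0.05],0]
    - [[0,0,0.056],0]
    - [[0,0,0.056],0]

```text
clock: 4.27
tool_pos: [0.5632, -0.0157, 0.0827]
orientation: [180.0, 0.1, -14.8]
force: [-0.5, 0.4, 0.6]
opening: 0.0441
gripper_force: 0.0
```

Call:
send_rows:
  deltas:
    - [[0,0,0],0]
    - [[0,0,0],0]
    - [[0,0,0],0]
    - [[0,0,0],0]
    - [[0,0,0],0]
  gripper: 0

```text
clock: 4.68
tool_pos: [0.5637, -0.0155, 0.0838]
orientation: [-180.0, -0.0, -14.8]
force: [-0.4, -0.4, 0.1]
opening: 0.0159
gripper_force: 0.0
```

Call:
send_rows:
  deltas:
    - [[0,0,0],0]
    - [[0,0,0],0]
    - [[0,0,0],0]
    - [[0,0,0],0]
    - [[0,0,0],0]

```text
clock: 5.1
tool_pos: [0.5636, -0.0156, 0.0836]
orientation: [-180.0, -0.0, -14.8]
force: [-0.2, 0.4, 3.4]
opening: 0.012
gripper_force: 29.9
```

Gripped at 12 mm with 30 N. I'm lifting and moving to just short of the nest for a look.

Call:
send_rows:
  deltas:
    - [[0,0,-0.02],0]
    - [[0,0,-0.06],0]
    - [[0,0,-0.105],0]
    - [[0,0,-0.155],0]
    - [[0,0,-0.2],0]

```text
clock: 5.52
tool_pos: [0.5631, -0.0157, 0.2452]
orientation: [180.0, 0.0, -14.8]
force: [0.0, 0.1, 0.1]
opening: 0.0115
gripper_force: 29.9
```

Call:
send_rows:
  deltas:
    - [[0.004,0.04,0],-0.06]
    - [[0.009,0.085,0],-0.12]
    - [[0.013,0.13,0],-0.18]
    - [[0.018,0.175,0],-0.24]
    - [[0.022,0.22,0],-0.29]

```text
clock: 5.93
tool_pos: [0.5349, -0.1916, 0.2433]
orientation: [-180.0, -0.0, 11.6]
force: [0.8, -1.0, -0.0]
opening: 0.0115
gripper_force: 29.9
```

```bash
python3 -c "
from h import *
o=ctrl.get_obs(); print(o['clock'],o['tool_pos'],o['orientation'],o['opening'])"
```

```text
5.9333 [ 0.53494894 -0.19160871  0.24329424] [-1.79988240e+02 -1.83075827e-03  1.16392911e+01] 0.011548156215025137
```

Call:
send_rows:
  deltas:
    - [[-0.012,0.035,0],0]
    - [[-0.025,0.07,0],0]
    - [[-0.038,0.107,0],0]
    - [[-0.038,0.107,0],0]
    - [[-0.038,0.107,0],0]

```text
clock: 6.35
tool_pos: [0.5218, -0.2816, 0.2426]
orientation: [-180.0, 0.1, 11.1]
force: [0.3, 0.0, 0.0]
opening: 0.0112
gripper_force: 29.9
```

```bash
python3 - <<'E'
from h import *
o=ctrl.get_obs(); print(o["clock"],o["tool_pos"],o["orientation"])
s=ctrl.snapshot("wrist")
for k in("cell","nest","cap"):
  for d in ctrl.cut_out(s,k)[:1]:
    p=d["pixels"]; r=cv2.minAreaRect(np.argwhere(p)[:,::-1].astype(np.float32)); print(k,pix(d),round(d["conf"],2),r,p.sum())
np.save("w3.npy",s,allow_pickle=True)
for y in(-.15,.15):pass
save(s,"w3.png",k=1.5)
E
```

```text
6.35 [ 0.52182065 -0.28162245  0.24264658] [-1.79966272e+02  5.80478252e-02  1.11493007e+01]
cell [249.9072 120.192 ] 0.64 ((252.85154724121094, 122.23402404785156), (48.22293472290039, 36.280723571777344), 87.39744567871094) 1695
nest [252.6208  97.6896] 0.97 ((253.8079376220703, 116.54983520507812), (77.79810333251953, 68.02788543701172), 88.69805145263672) 3368
cap [254.3104 229.7088] 0.94 ((253.0, 241.5), (57.0, 42.0), 90.0) 1603
```

View pics/w3.png

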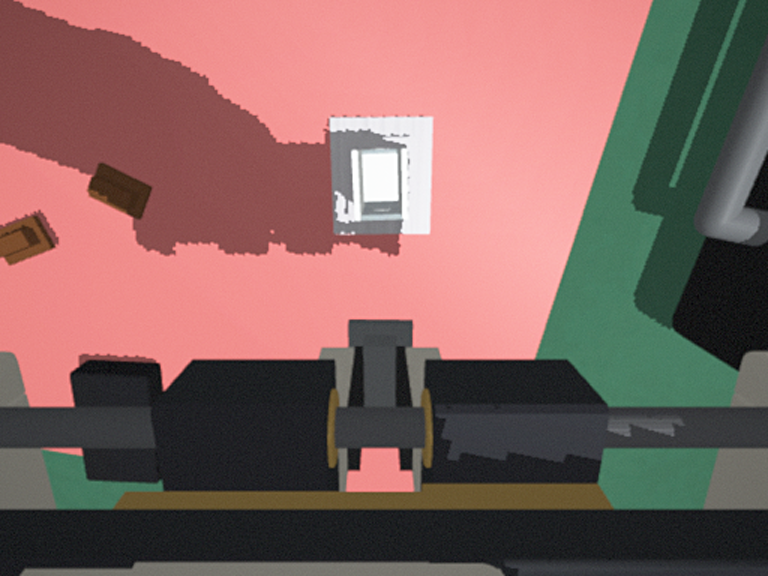

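The nest flange spans (330,116)–(433,235) and the cell mouth is around (380,180). The cap is held straight at (380,330). I'll compute poses and overlay the models to check.

```bash
cat >> h.py <<'E'
def box(c,yaw,a,b,z):
    R=np.array([[np.cos(yaw),-np.sin(yaw)],[np.sin(yaw),np.cos(yaw)]])
    q=np.array([[-a,-b],[a,-b],[a,b],[-a,b]])/2@R.T+c
    return np.c_[q,np.full(4,z)]
def draw(s,polys,crop,k,n):
    im=cv2.resize(s["color"][crop[1]:crop[3],crop[0]:crop[2],::-1],None,fx=k,fy=k,interpolation=cv2.INTER_CUBIC)
    for P,col in polys:
        u=((proj(s,P)-[crop[0],crop[1]]+.5)*k).round().astype(np.int32); cv2.polylines(im,[u],True,col,1)
    cv2.imwrite("pics/"+n,im)
E
python3 - <<'E'
from h import *
s=np.load("w3.npy",allow_pickle=True).item()
L=np.array([(330,116),(433,116),(431,235),(333,233)])/1.5-.3
q=np.array([ray(s,u,.006)[:2] for u in L]);print(q.round(4).tolist(),q.mean(0))
v=q[0]-q[3]+q[1]-q[2]; w=q[0]-q[1]+q[3]-q[2]; a=np.arctan2(v[1],v[0]); b=np.arctan2(-w[0],w[1]); print(np.degrees([a,b]),np.linalg.norm(v)/2,np.linalg.norm(w)/2)
c=q.mean(0)
t=np.radians(11.2); tc=np.array([.5218,-.2816]);zt=.2426
draw(s,[(box(c,a,80,70,0)/1 if 0 else box(c,a,.08,.07,.006),(0,255,0)),(box(c,a,.038,.03,.078),(0,0,255)),(box(c,a,.032,.024,.078),(255,0,0)),
 (box(tc,t,.036,.025,zt-.0685),(0,255,255)),(box(tc,t,.028,.012,zt-.0565),(255,0,255))],(200,60,310,260),3,"ov.png")
E
```

```text
[[0.6144, -0.2281], [0.6279, -0.2965], [0.5484, -0.3136], [0.536, -0.2431]] [ 0.58167159 -0.27035098]
[11.4649371 10.5267859] 0.08058895882746042 0.07063370326242782
```

View pics/ov.png

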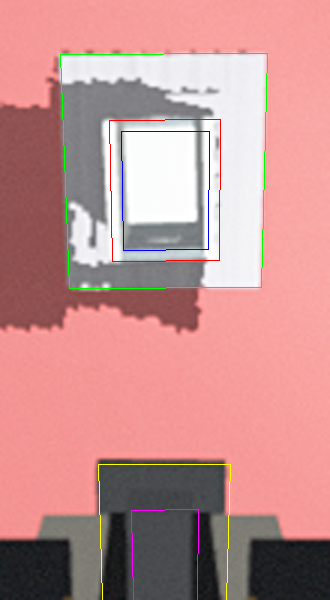

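The cell sits about 2 mm toward +y in the pocket, within its play, and the cap is nearly centred on the tool. I'm moving over the mouth and lowering to just above it.

Call:
send_rows:
  deltas:
    - [[0.026,0,0],0]
    - [[0.052,-0.001,0],0]
    - [[0.076,-0.001,0.01],0]
    - [[0.076,-0.001,0.03],0]
    - [[0.076,-0.001,0.05],0]

```text
clock: 6.97
tool_pos: [0.5837, -0.2658, 0.2032]
orientation: [180.0, -0.1, 11.5]
force: [-0.1, 0.6, -1.2]
opening: 0.0115
gripper_force: 29.9
```

Call:
send_rows:
  deltas:
    - [[0,0,0.02],0]
    - [[0,0,0.035],0]
    - [[0,0,0.045],0]
    - [[0,0,0.045],0]
    - [[0,0,0.045],0]

```text
clock: 7.38
tool_pos: [0.5823, -0.2672, 0.1675]
orientation: [180.0, 0.0, 11.4]
force: [-1.5, 0.3, -0.2]
opening: 0.0119
gripper_force: 29.9
```

```bash
python3 - <<'E'
from h import *
o=ctrl.get_obs(); print(o["clock"],o["tool_pos"],o["orientation"],o["force"])
tp=o["tool_pos"]; t=np.radians(o["orientation"][2]); c=np.array([.5816,-.2690])
for n,cr,k in(("side",(270,220,350,340),5),("wrist",(190,120,320,310),3)):
  s=ctrl.snapshot(n)
  draw(s,[(box(c,t,.038,.03,.078),(0,0,255)),(box(tp[:2],t,.036,.025,tp[2]-.0735),(0,255,255))],cr,k,n+"4.png")
a=cv2.imread("pics/side4.png");b=cv2.imread("pics/wrist4.png");o=np.zeros((600,800,3),np.uint8);o[:600,:400]=a;o[:570,400:790]=b;cv2.imwrite("pics/c4.png",o)
E
```

```text
7.3833 [ 0.58226122 -0.26716527  0.16749732] [1.79992431e+02 2.02122006e-02 1.13676857e+01] [-1.47552414  0.27979198 -0.15275993]
```

View pics/c4.png

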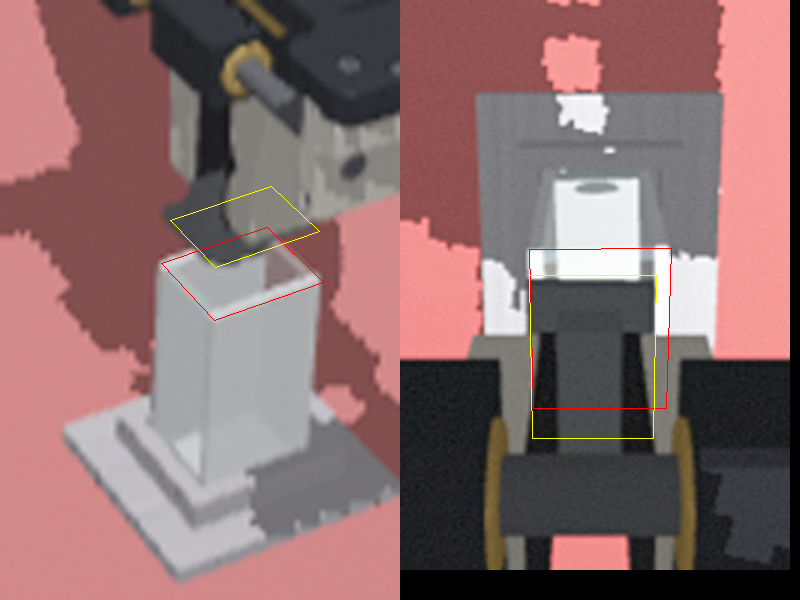

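Both views agree: the rim overlay fits the cell, and the cap needs about 1.6 mm along tool y. I'm correcting and lowering.

Call:
send_rows:
  deltas:
    - [[-0.001,0.002,0],0]
    - [[-0.001,0.002,0.004],0]
    - [[-0.001,0.002,0.009],0]
    - [[-0.001,0.002,0.014],0]
    - [[-0.001,0.002,0.0175],0]

```text
clock: 7.9
tool_pos: [0.5813, -0.2692, 0.1527]
orientation: [-180.0, 0.0, 11.3]
force: [-0.0, 0.6, 0.1]
opening: 0.0113
gripper_force: 29.9
```

Call:
send_rows:
  deltas:
    - [[0,0,0],0]
    - [[0,0,0],0]
    - [[0,0,0.001],0]
    - [[0,0,0.001],0]
    - [[0,0,0.001],0]

```text
clock: 8.32
tool_pos: [0.5817, -0.2691, 0.1527]
orientation: [180.0, -0.0, 11.3]
force: [-1.3, -0.9, -1.1]
opening: 0.0115
gripper_force: 29.9
```

Call:
send_rows:
  deltas:
    - [[0,0,0.001],0]
    - [[0,0,0.001],0]
    - [[0,0,0.001],0]
    - [[0,0,0.001],0]
    - [[0,0,0.001],0]

```text
clock: 8.73
tool_pos: [0.5817, -0.2692, 0.152]
orientation: [180.0, -0.0, 11.3]
force: [0.4, -0.1, 0.6]
opening: 0.012
gripper_force: 29.9
```

Call:
send_rows:
  deltas:
    - [[0,0,0],0]
    - [[0,0,0],0]
    - [[0,0,0],0]
    - [[0,0,0],0]
    - [[0,0,0],0]
  gripper: 0.8

```text
clock: 9.15
tool_pos: [0.5815, -0.2692, 0.1517]
orientation: [-180.0, 0.0, 11.3]
force: [-0.4, 1.3, -0.1]
opening: 0.0395
gripper_force: 0.0
```

Call:
send_rows:
  deltas:
    - [[0,0,0],0]
    - [[0,0,0],0]
    - [[0,0,-0.02],0]
    - [[0,0,-0.05],0]
    - [[0,0,-0.075],0]

```text
clock: 9.57
tool_pos: [0.5815, -0.2692, 0.2125]
orientation: [-180.0, 0.1, 11.3]
force: [0.3, -0.4, -0.3]
opening: 0.069
gripper_force: 0.0
```

Call:
send_rows:
  deltas:
    - [[-0.025,0,0],0]
    - [[-0.05,0,0],0]
    - [[-0.075,0,0],0]
    - [[-0.075,0,0],0]
    - [[-0.075,0,0],0]
  gripper: 1

```text
clock: 9.98
tool_pos: [0.5222, -0.2812, 0.2123]
orientation: [180.0, -0.0, 11.3]
force: [0.8, 0.2, 1.0]
opening: 0.0871
gripper_force: 0.0
```

```bash
python3 - <<'E'
from h import *
o=ctrl.get_obs(); print(o["clock"],o["tool_pos"],o["orientation"],o["force"])
t=np.radians(11.2); c=np.array([.5816,-.2690])
for n,cr,k in(("side",(270,220,350,340),5),("wrist",(190,70,320,260),3)):
  s=ctrl.snapshot(n)
  draw(s,[(box(c,t,.038,.03,.078),(0,0,255)),(box(c,t,.036,.025,.083),(0,255,255)),(box(c,t,.028,.012,.095),(255,0,255))],cr,k,n+"4.png")
a=cv2.imread("pics/side4.png");b=cv2.imread("pics/wrist4.png");o=np.zeros((600,800,3),np.uint8);o[:600,:400]=a;o[:570,400:790]=b;cv2.imwrite("pics/c5.png",o)
E
```

```text
9.9833 [ 0.52217673 -0.28118821  0.21228644] [ 1.79983451e+02 -3.63403536e-02  1.12931272e+01] [0.84236547 0.1820663  1.04892937]
```

View pics/c5.png

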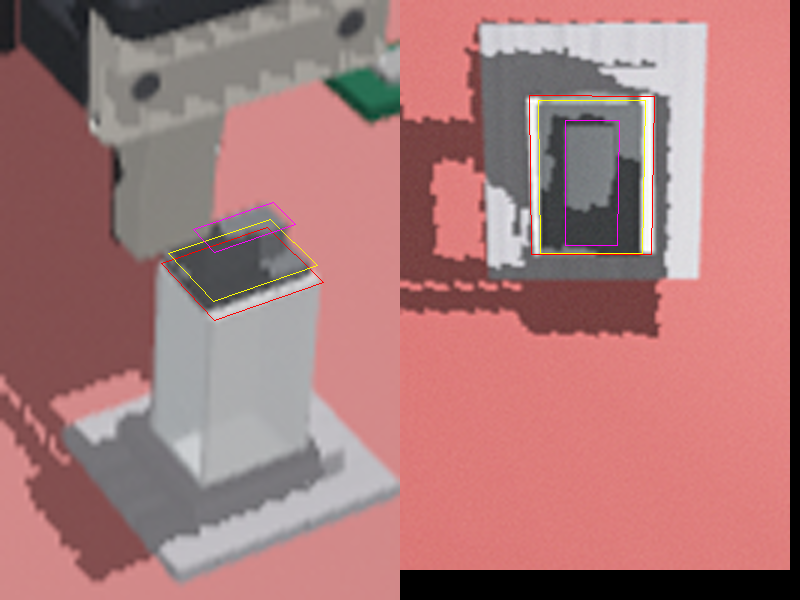

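The cap sits flush and square on the cell. I'm going back over it, descending open, and closing on the frosted faces.

Call:
send_rows:
  deltas:
    - [[0.025,0,0],0]
    - [[0.05,0,0],0]
    - [[0.0745,0,0],0]
    - [[0.0745,0,0],0]
    - [[0.0745,0,0.02],0]

```text
clock: 10.5
tool_pos: [0.5844, -0.2692, 0.1978]
orientation: [179.9, -0.2, 11.4]
force: [0.6, 0.6, -0.3]
opening: 0.0877
gripper_force: 0.0
```

Call:
send_rows:
  deltas:
    - [[0,0,0.035],0]
    - [[0,0,0.07],0]
    - [[0,0,0.1],0]
    - [[0,0,0.115],0]
    - [[0,0,0.115],0]

```text
clock: 10.92
tool_pos: [0.5798, -0.2688, 0.1004]
orientation: [-179.9, 0.3, 11.3]
force: [-0.4, -0.2, -0.7]
opening: 0.0881
gripper_force: 0.0
```

Call:
send_rows:
  deltas:
    - [[0,0,0],0]
    - [[0,0,0],0]
    - [[0,0,0],0]
    - [[0,0,0],0]
    - [[0,0,0],0]
  gripper: 0.6

```text
clock: 11.33
tool_pos: [0.5817, -0.2693, 0.105]
orientation: [180.0, -0.1, 11.3]
force: [-0.4, -0.3, -0.7]
opening: 0.0601
gripper_force: 0.0
```

Call:
send_rows:
  deltas:
    - [[0,0,0],0]
    - [[0,0,0],0]
    - [[0,0,0],0]
    - [[0,0,0],0]
    - [[0,0,0],0]
  gripper: 0

```text
clock: 11.75
tool_pos: [0.5812, -0.2693, 0.1038]
orientation: [180.0, 0.0, 11.3]
force: [-1.2, -0.6, 0.7]
opening: 0.0297
gripper_force: 29.9
```

Call:
send_rows:
  deltas:
    - [[0,0,0],0]
    - [[0,0,0],0]
    - [[0,0,0],0]
    - [[0,0,0],0]
    - [[0,0,0],0]

```text
clock: 12.17
tool_pos: [0.5812, -0.2692, 0.1039]
orientation: [180.0, -0.0, 11.3]
force: [0.5, 0.3, 1.3]
opening: 0.0298
gripper_force: 29.9
```

Gripped at 29.8 mm. I'm lifting straight up gently, then carrying it to beside the fixture.

Call:
send_rows:
  deltas:
    - [[0,0,-0.008],0]
    - [[0,0,-0.022],0]
    - [[0,0,-0.042],0]
    - [[0,0,-0.068],0]
    - [[0,0,-0.1],0]

```text
clock: 12.58
tool_pos: [0.5805, -0.269, 0.1842]
orientation: [-179.9, 0.1, 11.3]
force: [0.9, 0.1, -1.3]
opening: 0.0298
gripper_force: 29.9
```

Call:
send_rows:
  deltas:
    - [[0,0,-0.035],0]
    - [[0,0,-0.07],0]
    - [[0,0,-0.1],0]
    - [[0,0,-0.125],0]
    - [[0,0,-0.14],0]

```text
clock: 13.0
tool_pos: [0.5816, -0.2694, 0.2997]
orientation: [179.9, -0.2, 11.3]
force: [0.2, -0.0, -1.6]
opening: 0.0301
gripper_force: 29.9
```

Call:
send_rows:
  deltas:
    - [[0,-0.012,0],0]
    - [[0.001,-0.035,0],0]
    - [[0.002,-0.065,0],0]
    - [[0.003,-0.105,0],0]
    - [[0.003,-0.146,0],0]

```text
clock: 13.42
tool_pos: [0.5595, -0.153, 0.2942]
orientation: [-179.9, 0.1, 11.2]
force: [0.1, 0.6, -1.7]
opening: 0.0299
gripper_force: 29.9
```

Call:
send_rows:
  deltas:
    - [[0.001,-0.042,0],0]
    - [[0.002,-0.084,0],0]
    - [[0.002,-0.126,0],0]
    - [[0.003,-0.168,0],0]
    - [[0.003,-0.21,0],0]

```text
clock: 13.83
tool_pos: [0.5285, 0.0127, 0.2947]
orientation: [-180.0, 0.1, 11.3]
force: [1.1, -0.2, -0.9]
opening: 0.0297
gripper_force: 29.9
```

Call:
send_rows:
  deltas:
    - [[0.001,-0.042,0],0.06]
    - [[0.002,-0.084,0],0.125]
    - [[0.002,-0.126,0],0.19]
    - [[0.003,-0.168,0],0.26]
    - [[0.004,-0.2,0],0.324]

```text
clock: 14.25
tool_pos: [0.5, 0.1706, 0.2948]
orientation: [180.0, 0.1, -18.1]
force: [0.7, -1.0, -1.2]
opening: 0.0299
gripper_force: 29.9
```

Call:
send_rows:
  deltas:
    - [[0,0,0],0]
    - [[0,0,0],0]
    - [[0,0,0],0]
    - [[0,0,0],0]
    - [[0,0,0],0]

```text
clock: 14.67
tool_pos: [0.5016, 0.1676, 0.2955]
orientation: [180.0, 0.0, -17.9]
force: [0.2, -0.2, -2.0]
opening: 0.0301
gripper_force: 29.9
```

```bash
python3 - <<'E'
from h import *
o=ctrl.get_obs(); print(o["clock"],o["tool_pos"],o["orientation"],o["opening"])
c=np.array([.5276,.2882]); f=np.radians(-17.9); tp=o["tool_pos"]
s=ctrl.snapshot("wrist"); np.save("w6.npy",s,allow_pickle=True)
t=np.radians(o["orientation"][2])
n=lambda dx:c+dx*np.array([np.cos(f),np.sin(f)])
draw(s,[(box(c,f,.19,.07,.012),(0,255,0)),(box(n(-.07),f,.03,.044,.11),(0,255,255)),(box(n(.07),f,.03,.044,.11),(0,255,255)),(box(tp[:2],t,.038,.03,tp[2]-.0259),(0,0,255)),(box(tp[:2],t,.036,.025,tp[2]-.0209),(255,0,0)),(box(c,f,.11,.0001,.09),(255,0,255))],(0,0,320,260),2.3,"w6.png")
E
```

```text
14.6667 [0.50158366 0.16760867 0.29550795] [ 1.79977733e+02  2.07285647e-02 -1.78606990e+01] 0.03008443053865954
```

View pics/w6.png

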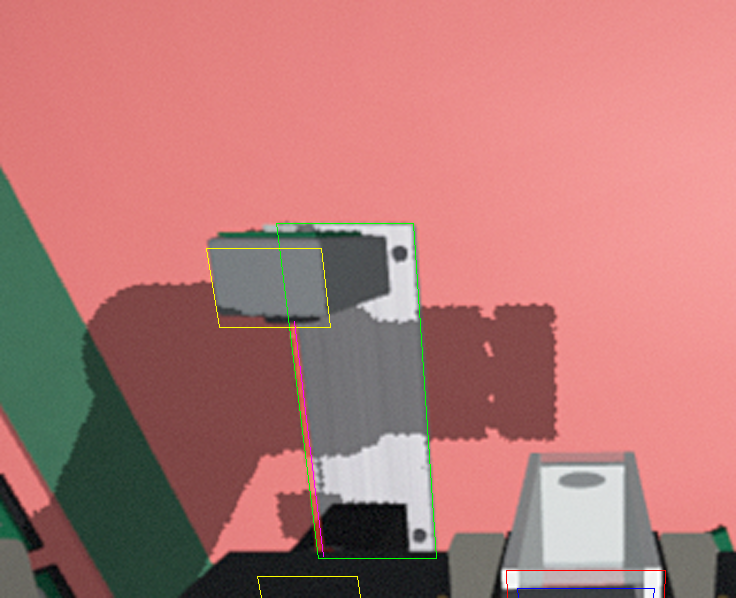

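The fixture overlay matches the base and beam, and the held cell matches its predicted outline with the cap on. I'm moving over the beam middle, then descending in two steps.

Call:
send_rows:
  deltas:
    - [[-0.004,-0.035,0],0]
    - [[-0.008,-0.075,0],0]
    - [[-0.012,-0.115,0],0]
    - [[-0.0155,-0.145,0],0]
    - [[-0.0155,-0.1535,0],0]

```text
clock: 15.13
tool_pos: [0.5284, 0.2915, 0.2952]
orientation: [-180.0, -0.0, -17.8]
force: [0.1, -0.3, -0.8]
opening: 0.0301
gripper_force: 29.9
```

Call:
send_rows:
  deltas:
    - [[0,0,0],0]
    - [[0,0,0],0]
    - [[0,0,0.01],0]
    - [[0,0,0.025],0]
    - [[0,0,0.04],0]

```text
clock: 15.55
tool_pos: [0.5274, 0.2879, 0.2635]
orientation: [-179.9, -0.0, -17.9]
force: [-0.5, 0.2, -1.1]
opening: 0.03
gripper_force: 29.9
```

Call:
send_rows:
  deltas:
    - [[0,0,0.01],0]
    - [[0,0,0.02],0]
    - [[0,0,0.03],0]
    - [[0,0,0.03],0]
    - [[0,0,0.03],0]

```text
clock: 15.97
tool_pos: [0.5275, 0.2889, 0.2395]
orientation: [180.0, 0.0, -17.8]
force: [-0.5, -0.4, -1.3]
opening: 0.0297
gripper_force: 29.9
```

```bash
python3 - <<'E'
from h import *
o=ctrl.get_obs(); print(o["clock"],o["tool_pos"],o["orientation"],o["opening"])
c=np.array([.5276,.2882]); f=np.radians(-17.9); d=o["tool_pos"]-[*c,.164]
e=np.array([np.cos(f),np.sin(f)]);n=np.array([np.sin(f),-np.cos(f)])
print("to go mm tool xyz",-1000*np.array([d[:2]@e,d[:2]@n,-d[2]]))
E
```

```text
15.9667 [0.52745244 0.28887379 0.23952374] [ 1.79963289e+02  1.02572703e-02 -1.78403699e+01] 0.02972373720594649
to go mm tool xyz [ 0.34751321  0.59581606 75.52373878]
```

Aligned; 75.5 mm left to descend.

Call:
send_rows:
  deltas:
    - [[0,0,0.012],0]
    - [[0,0,0.025],0]
    - [[0,0,0.038],0]
    - [[0,0,0.05],0]
    - [[0,0,0.06],0]

```text
clock: 16.38
tool_pos: [0.5271, 0.2889, 0.1901]
orientation: [179.9, 0.0, -17.8]
force: [0.1, -0.2, -0.5]
opening: 0.0301
gripper_force: 29.9
```

Call:
send_rows:
  deltas:
    - [[0,0,0.012],0]
    - [[0,0,0.022],0]
    - [[0,0,0.03],0]
    - [[0,0,0.034],0]
    - [[0,0,0.034],0]

```text
clock: 16.8
tool_pos: [0.5272, 0.2889, 0.1636]
orientation: [179.9, 0.0, -17.8]
force: [-0.9, 0.3, -0.9]
opening: 0.0302
gripper_force: 29.9
```

Call:
send_rows:
  deltas:
    - [[0,0,0],0]
    - [[0,0,0],0]
    - [[0,0,0],0]
    - [[0,0,0],0]
    - [[0,0,0],0]

```text
clock: 17.22
tool_pos: [0.5276, 0.2892, 0.1649]
orientation: [-180.0, -0.0, -17.8]
force: [0.2, 0.2, -1.2]
opening: 0.0298
gripper_force: 29.9
```

```bash
python3 - <<'E'
from h import *
o=ctrl.get_obs(); print(o["clock"],o["tool_pos"],o["orientation"],o["opening"],o["qvel"].round(2))
c=np.array([.5276,.2882]); f=np.radians(-17.9); tp=o["tool_pos"]; t=np.radians(o["orientation"][2])
n=lambda dx:c+dx*np.array([np.cos(f),np.sin(f)])
P=[(box(c,f,.19,.07,.012),(0,255,0)),(box(tp[:2],t,.038,.03,tp[2]-.0259),(0,0,255)),(box(tp[:2],t,.038,.03,tp[2]-.0979),(0,0,255)),(box(tp[:2],t,.036,.025,tp[2]-.0209),(255,0,0)),(box(c,f,.11,.0001,.09),(255,0,255))]
s=ctrl.snapshot("side"); u=proj(s,[[*c,.08]])[0].astype(int); 
draw(s,P,(u[0]-50,u[1]-50,u[0]+50,u[1]+50),6,"f.png")
s=ctrl.snapshot("top"); u=proj(s,[[*c,.08]])[0].astype(int)
E
```

```text
17.2167 [0.52755923 0.28922478 0.16493073] [-1.79967280e+02 -1.45141824e-02 -1.78325009e+01] 0.029806023294390135 [ 0.02  0.16 -0.22  0.01  0.09 -0.03]
```

View pics/f.png

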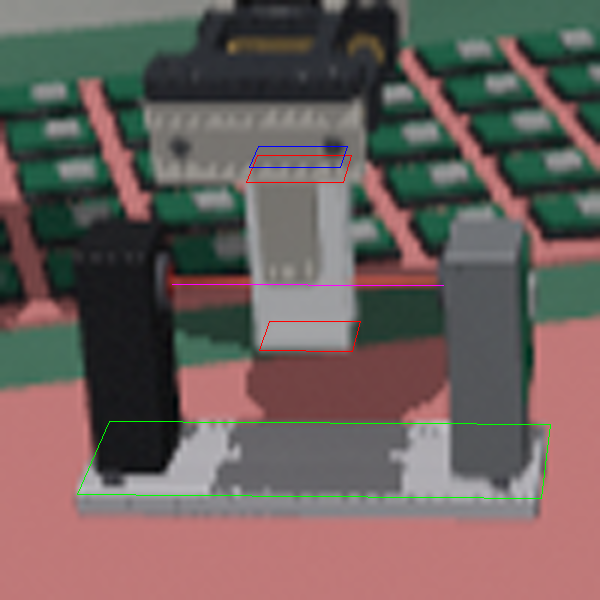

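The final view shows the capped cell held upright at (303,265), midway between the posts, with the beam at (305,284) crossing at mark height. Nothing is touching. I'm handing it in.

```bash
python3 -c "
from plant import ctrl
print(ctrl.close_job())"
```

```text
the job is handed in; nothing more can be done
None
```

The job is handed in: the cap is on the cell, and the gripper holds the capped cell still by its frosted faces, centred in the beam by the last side view; the hand-in call returned no verdict.

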